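# Find the rocking corner of the tuning plate and press its shim flat

### The job

The iron tuning plate rocks on one of its four corners. Press down on the corners with a fingertip to find the one that dips, let it come up again, then press the brass shim tab at that corner down flat, leaving the other three tabs raised. Pick nothing up, keep the plate and the block on it in place, and leave everything else on the bench undisturbed.

Things in the scene. Friction and masses are not known exactly. Their poses are not given: they have to be found in the camera images.
- bed: Fixed wooden bed board, 280 x 270 x 10 mm, lying on the bench. Origin: centre of its underside. x axis across it away from the robot, y axis to the left. Plate, supports and shims keep their places on it.
- plate: Loose dark cast-iron plate, about 2.5 kg, H-shaped seen from above: a 170 (x) x 90 (y) mm middle and four ears, each 40 (x) x 67 (y) mm, reaching out to y = +-112 mm at x = +-65 mm; 10 mm thick. Origin: centre of its underside, which lies 26 mm above the bench, 20 mm along +x of the bed board's origin; same axes as the bed.
- corner_1 (a point): Corner of the plate (nearer the robot, left (+y)): the point to press, on top of the ear in the middle of its 18 mm bright steel disc, 36 mm above the bench.
- corner_2 (a point): Corner of the plate (nearer the robot, right): the point to press, on top of the ear in the middle of its 18 mm bright steel disc, 36 mm above the bench.
- corner_3 (a point): Corner of the plate (farther, left (+y)): the point to press, on top of the ear in the middle of its 18 mm bright steel disc, 36 mm above the bench.
- corner_4 (a point): Corner of the plate (farther, right): the point to press, on top of the ear in the middle of its 18 mm bright steel disc, 36 mm above the bench.
- tab_1 (a point): Where to press the raised brass shim tab of corner_1 (nearer the robot, left (+y)): over the leaf's middle line, 30 mm from its hinge, 27 mm above the bench, about the raised leaf's height there. Fixed to the bed; does not move with the tab. The leaf, 26 mm wide, is hinged 4 mm beyond the ear's edge and runs 45 mm towards the bed's -x. Flat, its top is 14.5 mm above the bench.
- tab_2 (a point): Where to press the raised brass shim tab of corner_2 (nearer the robot, right): over the leaf's middle line, 30 mm from its hinge, 27 mm above the bench, about the raised leaf's height there. Fixed to the bed; does not move with the tab. The leaf, 26 mm wide, is hinged 4 mm beyond the ear's edge and runs 45 mm towards the bed's -x. Flat, its top is 14.5 mm above the bench.
- tab_3 (a point): Where to press the raised brass shim tab of corner_3 (farther, left (+y)): over the leaf's middle line, 30 mm from its hinge, 27 mm above the bench, about the raised leaf's height there. Fixed to the bed; does not move with the tab. The leaf, 26 mm wide, is hinged 4 mm beyond the ear's edge and runs 45 mm towards the bed's -x. Flat, its top is 14.5 mm above the bench.
- tab_4 (a point): Where to press the raised brass shim tab of corner_4 (farther, right): over the leaf's middle line, 30 mm from its hinge, 27 mm above the bench, about the raised leaf's height there. Fixed to the bed; does not move with the tab. The leaf, 26 mm wide, is hinged 4 mm beyond the ear's edge and runs 45 mm towards the bed's -x. Flat, its top is 14.5 mm above the bench.
- rock (a joint): How far the giving support is pushed down: 0 at rest to 0.004 m. Three ears stand on rigid supports; under the fourth the support gives and looks no different. Which one is not told and changes. Pushed with a finger this corner begins to dip at about 3 N, is down 4 mm at about 8 to 10 N, and springs back. The others give well under 1 mm.
- shim_r (a joint): Angle of the shim tab at the rocking corner, whichever that is: 0 to 0.06 rad at the start, with the leaf sloping up by about 0.4 rad; 0.45 rad flat. Pushed straight down at its spot, any tab turns against friction (about 4 to 6 N), stays where it is left, and stops firmly when flat; its tail then fills the gap under the ear.
- shim_p (a joint): Angle of the shim tab at one of the three firm corners (which of them is not told): 0 to 0.06 rad raised (start), 0.45 rad flat.
- shim_q (a joint): Angle of the shim tab at one of the three firm corners (which of them is not told): 0 to 0.06 rad raised (start), 0.45 rad flat.
- shim_s (a joint): Angle of the shim tab at one of the three firm corners (which of them is not told): 0 to 0.06 rad raised (start), 0.45 rad flat.
- block_1_mid (a point): Rosewood tuning block, upright, 34 mm thick, 50 mm high, standing loose about the middle of the plate's top. Point: its centre.
- block_2_mid (a point): A like rosewood tuning block (34 mm thick, 50 mm high) upright on the bench to the right. Point: its centre.
- block_3_mid (a point): A like rosewood tuning block (34 mm thick, 50 mm high) upright on the bench to the right. Point: its centre.
- hammer_mid (a point): Brass tuning hammer with a dark handle, 220 mm long, lying on the bench left of the bed board. Point: on its middle.
- fork_mid (a point): Steel tuning fork, 170 mm long, 26 mm wide, 8 mm thick, lying on the bench right of the bed board. Point: on its middle.
- bowl_mid (a point): Copper bowl, 170 mm wide, 55 mm high, on the bench to the left. Point: on its axis, half-way up.
- hoop_1_mid (a point): Iron hoop ring, 58 mm across, 7 mm high, lying in the bowl. Point: its centre.
- hoop_2_mid (a point): Iron hoop ring, 58 mm across, 7 mm high, lying in the bowl. Point: its centre.
Mind the look-alikes: they are no part of the job. What is shaped like the part that bears block_1_mid but red or turquoise is not meant.

How it is judged (in metres and radians):
On the way, in this order (a step that is already met when the one before it is completed fails the run):
1. the rocking corner is pressed so that it dips, its shim still raised (value of joint rock above 0.0025 m and value of joint shim_r below 0.15 rad), for 0.05 s.
2. that corner is let go and comes up again, its shim still raised (value of joint rock below 0.0012 m and value of joint shim_r below 0.15 rad), for 0.1 s.
3. the shim of that corner is pressed flat (value of joint shim_r above 0.4 rad), for 0.1 s.
At the end, for the whole second after the job is handed in: The rocking corner's shim is within 0.05 rad of flat, the other three are still raised (less than 0.15 rad), and the plate is at rest, level within 0.012 rad, with the block upright on it (value of joint shim_r above 0.4 rad and value of joint each of shim_p, shim_q, shim_s below 0.15 rad and value of joint rock below 0.0012 m and angle between plate's own z axis and vertical below 0.012 rad and distance of plate from where it was at the start of the episode below 0.012 m and linear speed of plate below 0.01 m/s and angle between block_1_mid's own z axis and vertical below 0.1 rad); the robot touches nothing.
It fails at once if a shim at a firm corner is pressed down (0.15 rad or more) (value of joint any of shim_p, shim_q, shim_s above 0.15 rad).
It fails at once if the plate is lifted or shifted by more than 12 mm (distance of plate from where it was at the start of the episode above 0.012 m).
It fails at once if the block on the plate is moved by more than 25 mm or tipped (distance of block_1_mid from where it was at the start of the episode above 0.025 m or angle between block_1_mid's own z axis and vertical above 0.5 rad).
It fails at once if another thing on the bench is moved by more than 25 mm (distance of any of block_2_mid, block_3_mid, hammer_mid, fork_mid, bowl_mid, hoop_1_mid, hoop_2_mid from where it was at the start of the episode above 0.025 m).
It also fails if it takes over 58 s, if anything falls off the work surface, if the arm or the gripper's body presses on something with over 40 N, if the wrist force passes 120 N, or if a joint passes its speed limit or range.

### The arm

A 6-joint arm with a two-finger parallel gripper is mounted at the origin on the work surface. World frame = base frame: x ahead of the robot, y to its left, z up, the work surface at z = 0. Lengths are in mm, angles in rad, forces in N, time in s.
With the tool pointing down it reaches from about 250 to 800 mm from the base axis. Payload 3.9 kg.
Tool frame: the origin (TCP) lies midway between the tips of the shut fingers; the grasp point (between the pads) lies 19 mm behind it; z points along the fingers, y is the direction in which the jaws open and shut (so a half turn about z gives the same grasp; the last joint's range is limited). The gripper opens to 85 mm and grips with 20 to 120 N. Pads are 22 mm wide; open, the fingers measure 114 mm over their backs; the gripper's body (76 mm by 85 mm) begins 54 mm behind the grasp point. The pads swing forward as they close: fully open they stand 13 mm farther back than shut.
Start: joints at [-1.171, 0.26, -0.138, 1.173, 0, 1.571], TCP at [204.343, -483.59, 231.304] pointing down, gripper open.
Joint ranges: [-2.78, 2.78], [-0.83, 1.72], [-1.28, 1.37], [-1.9, 2.12], [-1.57, 1.48], [-3.14, 3.14]. Speed limits (rad/s): [2.57, 2.57, 3.14, 3.14, 3.14, 3.14].

### API

Orientations are given as a unit quaternion [x, y, z, w].
In Python, from plant import sensors, eyes, job_done gives the robot as it stands.
- The arm moves only by the tool play_rows, never from a script. Its argument "steps" is a list of rows, each a list of 3 entries, a list of its own where there are three numbers: the turn, a rotation vector about the world's x, y, z in rad, then the shift along the world's x, y, z in mm, then the finger opening in mm, from 0 to 85.4. A call has 1 to 8 rows; each row shifts and turns the commanded pose from where the row before left it; what a row does not reach is not made up. A row lasts 1/8 s, in which the tool goes at most 62.5 mm and 10.7 degrees, less where a joint would pass 70% of its speed; a pose out of reach is approached as far as the arm can. A call is refused whole if a number of a shift passes 62.5 or a number of a turn 0.188, either way. A call with a gripper value outside its range is refused whole. The fingers move at their own pace and stop on an object; "squeeze" is the grip in N (left out, the last holds). Time passes only in rows, so rows that do not move let the fingers close. It gives the time, the measured TCP pose, the force and the opening at its end, in the units of the state.
- sensors.read_state(): the state, without advancing time (a new reading comes with each control period).
- eyes.capture(name): name is "scene" or "top"; returns the picture (384x512x3 uint8, red, green, blue); there is no depth.
- eyes.camera_info(name): a dict with "mtx" (3x3 intrinsics, pixels), "distortion" ([k1, k2, p1, p2, k3] as OpenCV has them; the pictures are not rectified), "camera_from_world" (4x4, takes a point from world to camera coordinates). Camera axes: x right, y up, looking along -z (the intrinsics and any distortion apply to the point x, -y, -z); pixel columns grow to the right and rows downward; lengths in mm; the calibration is good to about 2 mm. A picture is of the moment at which its call begins. camera_info takes no time and is no camera call.
- job_done(): hands the job in, once; it reports no verdict.
The state is a dict: "time_s": time; "joint_positions": joint angles; "qd": joint speeds; "joint_efforts": joint torques, N m; "eef_pos": TCP position; "ee_rot": TCP orientation; "contact_force": force on the tool from outside, world axes, zero at the start; "wrist_torque": the same for the moment, N m; "finger_gap": finger opening in mm.
Only numpy, scipy, OpenCV 4.12 (cv2) and the standard library are available. Lean on these libraries where they do the work, as an engineer would, in place of code of your own. Each camera call takes 0.05 s, during which the arm holds its last target.

## Working session

There is one attempt and no reset: what is moved stays moved. The work goes in short steps, Python scripts to look and compute and a tool call to move; the robot and the scene stay as the last step left them, time stands still between calls to the robot, and variables do not carry over. Pictures are saved under pics/ and viewed, and the job is handed in when it is done.

Besides the shell and the picture viewer there is one more tool, called after "Call:" as a command line: name --argument value ..., lists and objects as JSON in quotes. play_rows: Moves the arm, as the interface text tells. Its arguments: {"type":"object","properties":{"steps":{"type":"array"},"squeeze":{"type":"number"}},"required":["steps"]}

```bash
mkdir -p pics; python3 - <<'E'
from plant import sensors, eyes
import cv2, json
print(sensors.read_state())
for n in("scene","top"):
    im=eyes.capture(n); cv2.imwrite(f"pics/{n}0.png",im[:,:,::-1]); i=eyes.camera_info(n); print(n,i)
E
```

```text
{'time_s': 0.0, 'joint_positions': array([-1.17101558e+00,  2.60658947e-01, -1.39410835e-01,  1.17271116e+00,
        2.73322562e-05,  1.57077620e+00]), 'qd': array([-3.33804597e-04, -2.13110607e-03, -1.65317542e-03,  1.28509599e-03,
       -1.78661475e-03, -8.72516499e-06]), 'joint_efforts': array([ 9.94621337e-05, -4.05671990e+01,  2.53924352e+01,  1.85678940e-02,
       -1.09063765e-04, -6.25545653e-06]), 'eef_pos': array([ 204.07114097, -482.9463369 ,  230.46226548]), 'ee_rot': array([ 9.80085873e-01,  1.98571643e-01, -1.83630486e-04, -9.75263726e-04]), 'contact_force': array([0.25723643, 0.37961592, 0.16482697]), 'wrist_torque': array([-0.00564227,  0.01347567, -0.01664829]), 'finger_gap': 85.2085741581984}
scene {'mtx': array([[388.29685665,   0.        , 256.06408553],
       [  0.        , 388.29685665, 195.31006019],
       [  0.        ,   0.        ,   1.        ]]), 'distortion': array([-0.06790631,  0.        ,  0.        ,  0.        ,  0.        ]), 'camera_from_world': array([[-6.79518314e-02,  9.97609829e-01,  1.25370835e-02,
         2.38574083e+01],
       [-7.9820
[... 159 characters left out ...]
   [ 0.00000000e+00,  0.00000000e+00,  0.00000000e+00,
         1.00000000e+00]])}
top {'mtx': array([[379.45729071,   0.        , 254.7821614 ],
       [  0.        , 379.45729071, 193.57886779],
       [  0.        ,   0.        ,   1.        ]]), 'distortion': array([-0.09146729,  0.        ,  0.        ,  0.        ,  0.        ]), 'camera_from_world': array([[-9.73962159e-04, -9.99602110e-01, -2.81899382e-02,
         3.72474884e+01],
       [ 9.88634199e-01, -5.20052909e-03,  1.50251040e-01,
        -5.77382034e+02],
       [-1.50337860e-01, -2.77231982e-02,  9.88245897e-01,
        -1.23228323e+03],
       [ 0.00000000e+00,  0.00000000e+00,  0.00000000e+00,
         1.00000000e+00]])}
```

```bash
python3 - <<'E'
import cv2
im=cv2.imread("pics/top0.png"); cv2.imwrite("pics/top0b.png",cv2.resize(im,(768,576),interpolation=cv2.INTER_CUBIC))
im=cv2.imread("pics/scene0.png"); cv2.imwrite("pics/scene0b.png",cv2.resize(im,(768,576),interpolation=cv2.INTER_CUBIC))
E
```

```text
(no output)
```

View pics/top0b.png

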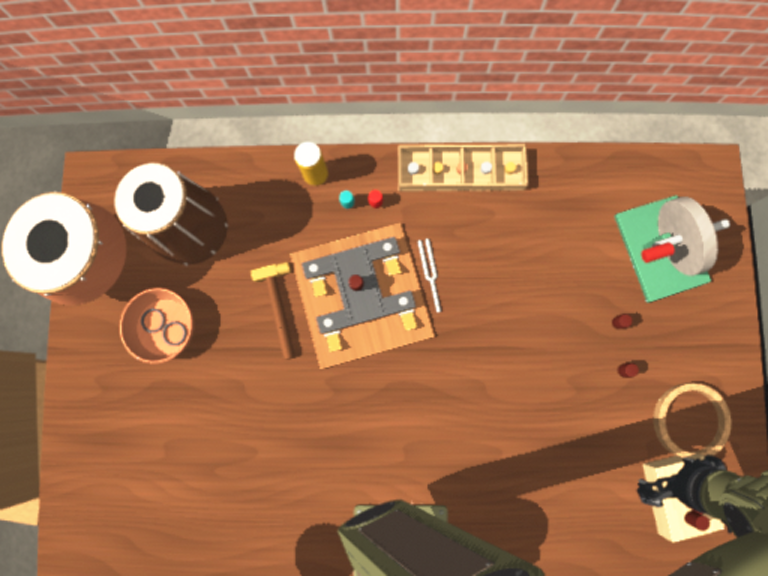

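View pics/scene0b.png

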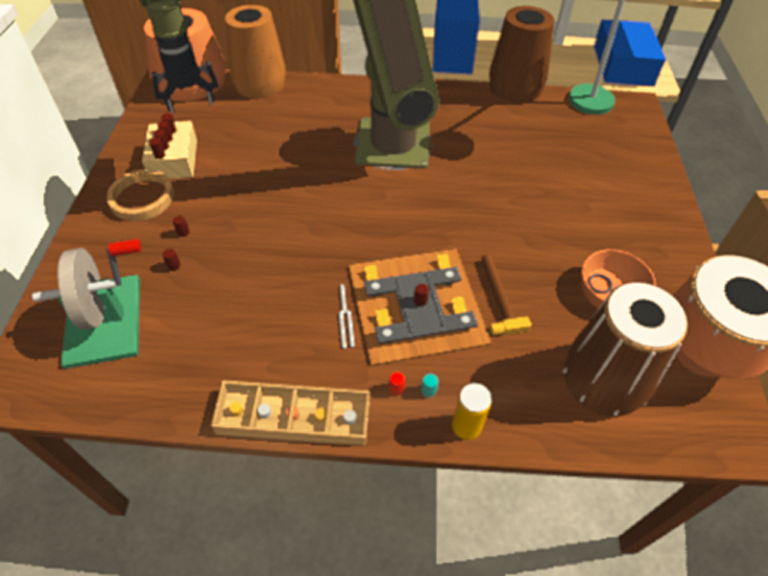

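The top view (×1.5) shows the bed at (362,295), with bright discs at (313,268), (387,246), (328,323) and (403,300). The brass tabs are at (320,286), (392,266), (334,341) and (408,319). Look-alikes are the red block (375,198), the turquoise block (347,198) and the rosewood blocks (624,320) and (629,369). The block that matters is on the plate at (355,282). Next I'll measure the discs and tabs.

```bash
cat > h.py <<'E'
import numpy as np, cv2
from plant import eyes
def cam(n):
    i=eyes.camera_info(n); return i["mtx"],i["distortion"],i["camera_from_world"]
def ray(n,uv):
    K,d,T=cam(n); p=cv2.undistortPoints(np.array([[uv]],float),K,d)[0,0]
    v=T[:3,:3].T@np.array([p[0],-p[1],-1.]); o=-T[:3,:3].T@T[:3,3]; return o,v
def onz(n,uv,z):
    o,v=ray(n,uv); return o+v*(z-o[2])/v[2]
def proj(n,P):
    K,d,T=cam(n); q=T[:3,:3]@np.asarray(P,float)+T[:3,3]
    return cv2.projectPoints(np.array([[q[0],-q[1],-q[2]]]),np.zeros(3),np.zeros(3),K,d)[0][0,0]
E
python3 - <<'E'
from h import *
for n,box in(("top",(190,145,295,250)),("scene",(225,160,330,245))):
    im=cv2.imread(f"pics/{n}0.png"); x0,y0,x1,y1=box
    c=im[y0:y1,x0:x1]; hsv=cv2.cvtColor(c,cv2.COLOR_BGR2HSV)
    m1=cv2.inRange(hsv,(0,0,150),(180,70,255)); m2=cv2.inRange(hsv,(22,120,150),(35,255,255))
    for nm,m,z in(("disc",m1,36),("tab",m2,25)):
        k,l,s,ce=cv2.connectedComponentsWithStats(m)
        for i in range(1,k):
            if s[i,4]>8:
                uv=ce[i]+[x0,y0]; print(n,nm,s[i].tolist(),uv.round(1),onz(n,uv,z).round(1))
    cv2.imwrite(f"pics/{n}_crop.png",cv2.resize(c,None,fx=5.5,fy=5.5,interpolation=cv2.INTER_CUBIC))
E
```

```text
top disc [89, 14, 15, 49, 220] [286.2 179.9] [625.4 -71.   36. ]
top disc [65, 16, 7, 7, 36] [257.9 164.2] [680.4  24.8  36. ]
top disc [65, 25, 11, 4, 14] [260.2 171.8] [653.9  17.1  36. ]
top disc [15, 30, 8, 7, 36] [208.6 178.3] [632.5 194.   36. ]
top disc [17, 39, 10, 4, 12] [211.8 185.6] [607.1 182.2  36. ]
top disc [75, 52, 8, 7, 39] [268.5 200.3] [555.6 -10.5  36. ]
top disc [76, 61, 10, 4, 18] [270.4 207.4] [531.5 -16.8  36. ]
top disc [25, 67, 7, 7, 39] [218.2 214.8] [507.2 159.2  36. ]
top disc [26, 75, 11, 4, 18] [221.3 221.4] [484.6 148.2  36. ]
top tab [67, 28, 10, 10, 64] [261.5 177.6] [635.7  12.9  25. ]
top tab [19, 42, 8, 11, 63] [212.2 191.9] [587.2 182.2  25. ]
top tab [77, 64, 10, 11, 74] [271.9 214. ] [510.3 -22.   25. ]
top tab [28, 78, 9, 11, 73] [221.9 228.1] [463.  147.5  25. ]
scene disc [72, 20, 6, 5, 22] [299.4 182.3] [508.6 162.1  36. ]
scene disc [22, 28, 6, 5, 22] [249.9 190. ] [555.9  -7.9  36. ]
scene disc [1, 30, 10, 42, 171] [230.  213.1] [656.3 -65.5  36. ]
scene disc [82, 50, 6, 5, 24] [309.9 212.2] [632.6 197.   36. ]
scene disc [30, 59, 6, 5, 27] [257.6 221.1] [680.7  27.   36. ]
scene tab [67, 10, 7, 8, 47] [295.3 173.4] [459.7 148.6  25. ]
scene tab [19, 17, 7, 9, 49] [247.1 181. ] [508.1 -21.3  25. ]
scene tab [77, 38, 8, 10, 59] [305.6 202.5] [586.3 184.6  25. ]
scene tab [26, 47, 9, 9, 60] [254.8 211. ] [634.1  14.8  25. ]
```

View pics/top_crop.png

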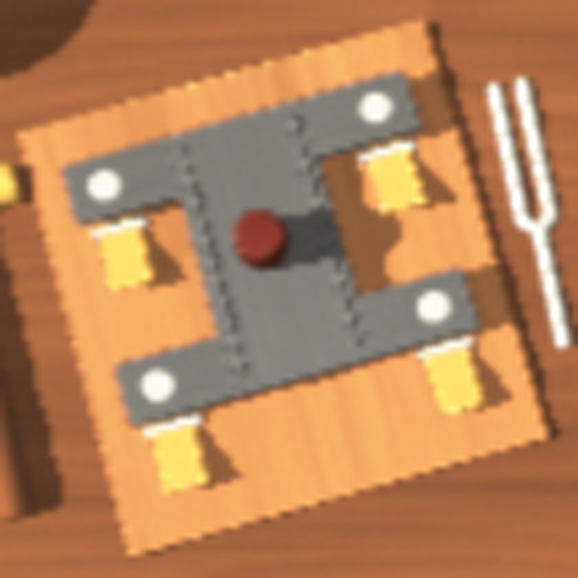

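Call:
play_rows --steps '[[[0,0,-0.063],[29,40,0],0],[[0,0,-0.063],[29,40,0],0],[[0,0,0],[29,40,0],0],[[0,0,0],[29,40,0],0],[[0,0,0],[29,40,0],0],[[0,0,0],[29,40,0],0],[[0,0,0],[29,40,0],0],[[0,0,0],[29,40,0],0]]' --squeeze 40

```text
time_s: 1.1
eef_pos: [436.8, -162.1, 231.0]
ee_rot: [0.991, 0.136, -0.0, -0.0]
contact_force: [0.6, -1.0, 0.8]
finger_gap: -0.1
```

Call:
play_rows --steps '[[[0,0,0],[30,38.5,0],0],[[0,0,0],[30,38.5,0],0],[[0,0,0],[30,38.5,0],0],[[0,0,0],[29.5,39,0],0],[[0,0,0],[0,0,-50],0],[[0,0,0],[0,0,-50],0],[[0,0,0],[0,0,-40],0],[[0,0,0],[0,0,0],0]]'

```text
time_s: 2.1
eef_pos: [552.1, -9.0, 87.9]
ee_rot: [0.991, 0.137, -0.004, -0.001]
contact_force: [0.1, -0.7, 1.2]
finger_gap: -0.5
```

```bash
python3 - <<'E'
from h import *
from plant import sensors
s=sensors.read_state(); print(s["time_s"],s["eef_pos"],s["ee_rot"],s["contact_force"],s["finger_gap"])
for n in("top","scene"):
    im=eyes.capture(n); c=im[130:280,190:340] if n=="top" else im[130:260,200:350]
    cv2.imwrite(f"pics/{n}1.png",cv2.resize(c[:,:,::-1],None,fx=4,fy=4,interpolation=cv2.INTER_CUBIC))
E
```

```text
2.1 [552.13415804  -8.95757637  87.93396953] [ 9.90624593e-01  1.36544184e-01 -4.26180451e-03 -6.61476442e-04] [ 0.10243876 -0.71920511  1.21627967] -0.5056845226709956
```

View pics/scene1.png

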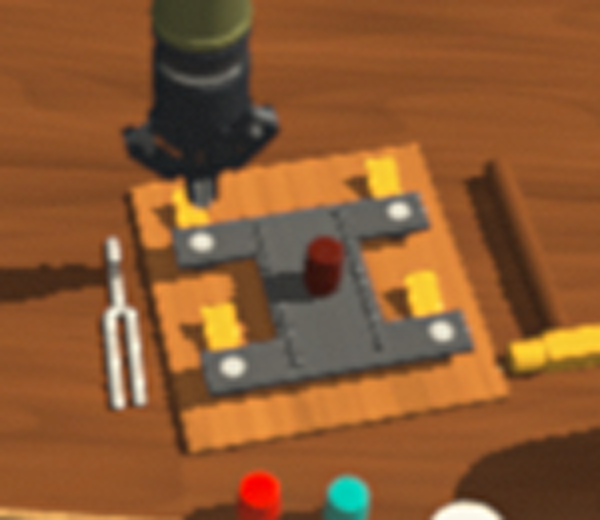

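The closed fingertip is hovering at crop px (203,200), about 50 mm above disc 2 at (201,242). Nothing has been disturbed. I'll bring it down in small steps.

Call:
play_rows --steps '[[[0,0,0],[3,0,-20],0],[[0,0,0],[0,0,-20],0],[[0,0,0],[0,0,-5],0],[[0,0,0],[0,0,0],0]]'

```text
time_s: 2.7
eef_pos: [559.9, -9.1, 47.7]
ee_rot: [0.991, 0.136, 0.001, 0.0]
contact_force: [-0.2, 0.0, -1.0]
finger_gap: 0.1
```

Call:
play_rows --steps '[[[0,0,0],[0,0,-2],0],[[0,0,0],[0,0,-2],0],[[0,0,0],[0,0,-1],0],[[0,0,0],[0,0,-1],0],[[0,0,0],[0,0,0],0]]'

```text
time_s: 3.32
eef_pos: [558.7, -9.1, 40.2]
ee_rot: [0.991, 0.136, -0.0, -0.0]
contact_force: [-0.6, 0.6, -0.6]
finger_gap: -0.1
```

Call:
play_rows --steps '[[[0,0,0],[-3,0,-1],0],[[0,0,0],[0,0,-1],0],[[0,0,0],[0,0,-1],0],[[0,0,0],[0,0,0],0]]'

```text
time_s: 3.82
eef_pos: [555.8, -9.1, 37.2]
ee_rot: [0.991, 0.136, -0.0, -0.0]
contact_force: [0.3, -0.0, 0.1]
finger_gap: -0.1
```

Call:
play_rows --steps '[[[0,0,0],[0,0,-1],0],[[0,0,0],[0,0,-0.5],0],[[0,0,0],[0,0,0],0]]'

```text
time_s: 4.2
eef_pos: [555.9, -9.1, 35.9]
ee_rot: [0.991, 0.136, 0.0, 0.0]
contact_force: [-0.0, 0.3, 1.0]
finger_gap: -0.3
```

Call:
play_rows --steps '[[[0,0,0],[0,0,-0.5],0],[[0,0,0],[0,0,0],0]]'

```text
time_s: 4.45
eef_pos: [555.9, -9.1, 35.4]
ee_rot: [0.991, 0.136, 0.0, 0.0]
contact_force: [0.1, 0.4, 2.4]
finger_gap: 0.1
```

Call:
play_rows --steps '[[[0,0,0],[0,0,-0.5],0],[[0,0,0],[0,0,0],0]]'

```text
time_s: 4.7
eef_pos: [555.9, -9.1, 34.9]
ee_rot: [0.991, 0.136, 0.0, 0.0]
contact_force: [-1.3, -1.0, 3.4]
finger_gap: -0.0
```

Call:
play_rows --steps '[[[0,0,0],[0,0,-0.5],0],[[0,0,0],[0,0,-0.5],0],[[0,0,0],[0,0,0],0]]'

```text
time_s: 5.08
eef_pos: [555.8, -9.2, 33.9]
ee_rot: [0.991, 0.136, -0.0, 0.0]
contact_force: [-1.2, -1.5, 4.8]
finger_gap: -0.1
```

Call:
play_rows --steps '[[[0,0,0],[0,0,-0.5],0],[[0,0,0],[0,0,-0.5],0],[[0,0,0],[0,0,0],0]]'

```text
time_s: 5.45
eef_pos: [555.8, -9.2, 33.0]
ee_rot: [0.991, 0.136, 0.0, 0.0]
contact_force: [-1.5, -1.0, 5.7]
finger_gap: 0.1
```

Call:
play_rows --steps '[[[0,0,0],[0,0,-0.5],0],[[0,0,0],[0,0,-0.5],0],[[0,0,0],[0,0,0],0]]'

```text
time_s: 5.82
eef_pos: [555.8, -9.3, 32.2]
ee_rot: [0.991, 0.136, 0.0, 0.0]
contact_force: [-2.9, -1.4, 7.8]
finger_gap: -0.1
```

Call:
play_rows --steps '[[[0,0,0],[0,0,-0.5],0],[[0,0,0],[0,0,-0.3],0],[[0,0,0],[0,0,0],0]]'

```text
time_s: 6.2
eef_pos: [555.8, -9.3, 32.0]
ee_rot: [0.991, 0.136, 0.0, 0.0]
contact_force: [-4.1, -0.8, 11.6]
finger_gap: -0.1
```

```bash
python3 - <<'E'
from h import *
from plant import sensors
s=sensors.read_state(); print(s["time_s"],s["eef_pos"],s["contact_force"],s["finger_gap"])
im=eyes.capture("scene"); c=im[130:260,200:350]
cv2.imwrite("pics/scene2.png",cv2.resize(c[:,:,::-1],None,fx=4,fy=4,interpolation=cv2.INTER_CUBIC))
E
```

```text
6.2 [555.77150954  -9.31621752  32.0407995 ] [-4.05569207 -0.77915296 11.58878045] -0.06738616358386378
```

View pics/scene2.png

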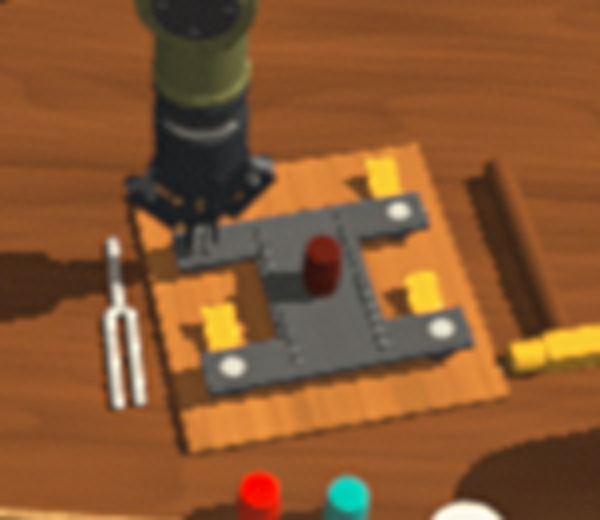

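The fingertip at disc 2 (crop px (203,245)) went down 4 mm, from 36 to 32, while the force rose from about 3 N to 8 N, and then it stopped firmly at 11.6 N. That makes corner 2 the rocking corner. I'll release it and move over tab 2.

Call:
play_rows --steps '[[[0,0,0],[0,0,3],0],[[0,0,0],[0,0,8],0],[[0,0,0],[0,0,12],0],[[0,0,0],[0,0,0],0],[[0,0,0],[-26,-7,0],0],[[0,0,0],[-26,-7.5,0],0],[[0,0,0],[0,0,0],0],[[0,0,0],[0,0,0],0]]'

```text
time_s: 7.25
eef_pos: [505.0, -23.5, 54.2]
ee_rot: [0.991, 0.136, 0.001, 0.0]
contact_force: [-0.4, 0.7, -1.1]
finger_gap: 0.0
```

```bash
python3 - <<'E'
from h import *
from plant import sensors
s=sensors.read_state(); print(s["time_s"],s["eef_pos"],s["contact_force"])
im=eyes.capture("scene")
hsv=cv2.cvtColor(im[150:240,225:330],cv2.COLOR_RGB2HSV)
m=cv2.inRange(hsv,(0,0,150),(180,70,255))
k,l,st,ce=cv2.connectedComponentsWithStats(m)
for i in range(1,k):
    if st[i,4]>8: print(st[i,4],(ce[i]+[225,150]).round(1))
c=im[130:260,200:350]
cv2.imwrite("pics/scene3.png",cv2.resize(c[:,:,::-1],None,fx=4,fy=4,interpolation=cv2.INTER_CUBIC))
im=eyes.capture("top")[145:250,190:295]
cv2.imwrite("pics/top3.png",cv2.resize(im[:,:,::-1],None,fx=5,fy=5,interpolation=cv2.INTER_CUBIC))
E
```

```text
7.25 [505.04654925 -23.48888998  54.21832067] [-0.41754895  0.74950376 -1.13330161]
22 [299.4 182.3]
171 [230.  212.9]
22 [249.9 190. ]
24 [309.9 212.2]
26 [257.7 221.2]
```

View pics/scene3.png

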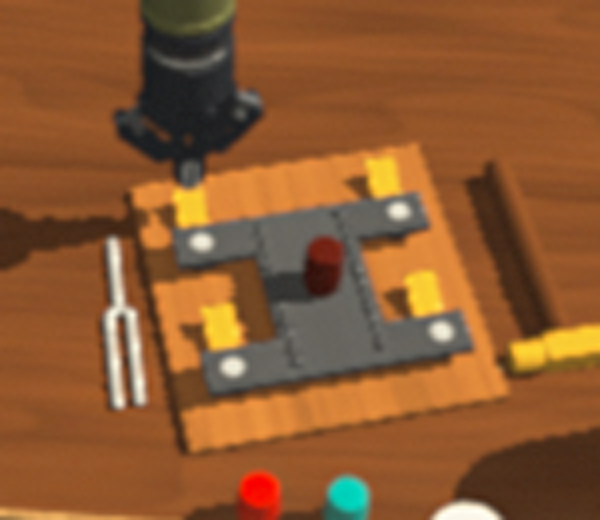

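View pics/top3.png

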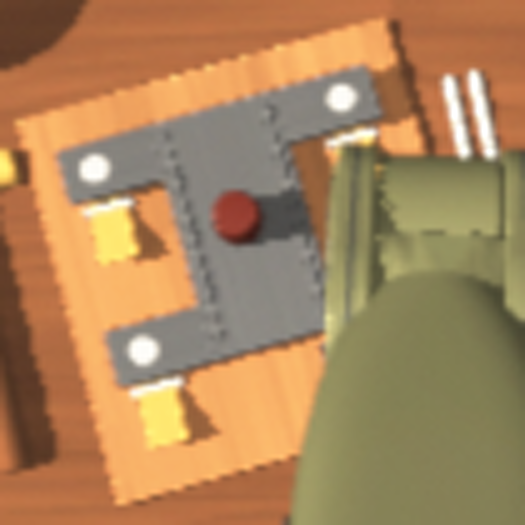

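The plate has sprung back: all discs are at their starting pixels, with disc 2 at (249.9,190.0). Tab 2 is still raised, and the fingertip is over it at crop px (190,175). Pressing tab 2 now.

Call:
play_rows --steps '[[[0,0,0],[0,0,-12],0],[[0,0,0],[0,0,-10],0],[[0,0,0],[0,0,-3],0],[[0,0,0],[0,0,-2],0],[[0,0,0],[0,0,-2],0],[[0,0,0],[0,0,0],0]]'

```text
time_s: 8.1
eef_pos: [503.9, -23.5, 25.0]
ee_rot: [0.991, 0.136, 0.0, -0.0]
contact_force: [-0.4, 0.1, 0.3]
finger_gap: 0.2
```

Call:
play_rows --steps '[[[0,0,0],[0,0,-2],0],[[0,0,0],[0,0,-1.5],0],[[0,0,0],[0,0,-1],0],[[0,0,0],[0,0,-1],0],[[0,0,0],[0,0,0],0]]'

```text
time_s: 8.72
eef_pos: [503.8, -23.6, 19.3]
ee_rot: [0.991, 0.136, -0.0, -0.0]
contact_force: [-1.4, 0.2, 1.1]
finger_gap: 0.1
```

Call:
play_rows --steps '[[[0,0,0],[0,0,-1],0],[[0,0,0],[0,0,-1],0],[[0,0,0],[0,0,-1],0],[[0,0,0],[0,0,0],0]]'

```text
time_s: 9.22
eef_pos: [503.8, -23.6, 16.4]
ee_rot: [0.991, 0.136, -0.0, -0.0]
contact_force: [-0.6, 0.1, 1.0]
finger_gap: 0.3
```

```bash
python3 - <<'E'
from h import *
im=eyes.capture("scene"); c=im[150:230,215:315]
cv2.imwrite("pics/scene4.png",cv2.resize(c[:,:,::-1],None,fx=7,fy=7,interpolation=cv2.INTER_CUBIC))
E
```

```text
(no output)
```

View pics/scene4.png

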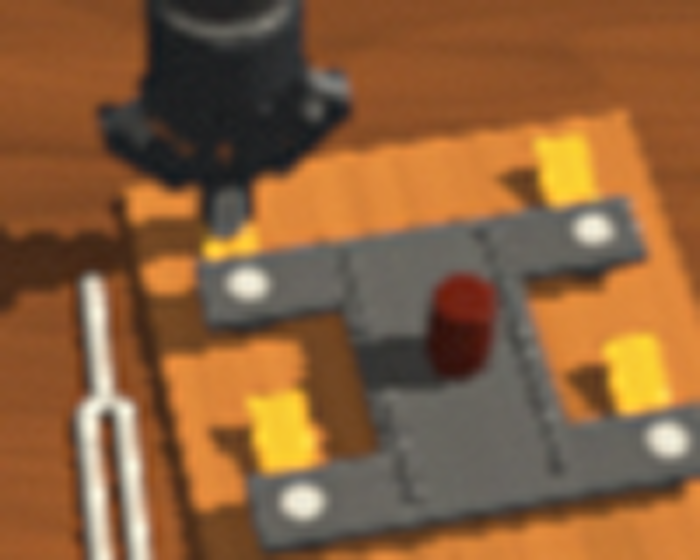

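The fingertip at crop px (230,215) is on the leaf, which is following it down. I'll continue to the firm stop.

Call:
play_rows --steps '[[[0,0,0],[0,0,-1],0],[[0,0,0],[0,0,-1],0],[[0,0,0],[0,0,0],0]]'

```text
time_s: 9.65
eef_pos: [503.9, -23.6, 14.5]
ee_rot: [0.991, 0.136, 0.0, -0.0]
contact_force: [-1.7, 0.3, 2.6]
finger_gap: -0.3
```

Call:
play_rows --steps '[[[0,0,0],[0,0,-0.5],0],[[0,0,0],[0,0,-0.5],0],[[0,0,0],[0,0,0],0]]'

```text
time_s: 10.02
eef_pos: [503.9, -23.5, 14.3]
ee_rot: [0.991, 0.137, 0.0, 0.0]
contact_force: [-4.3, 0.3, 10.1]
finger_gap: -0.0
```

Call:
play_rows --steps '[[[0,0,0],[0,0,-0.5],0],[[0,0,0],[0,0,0],0],[[0,0,0],[0,0,0],0]]'

```text
time_s: 10.4
eef_pos: [503.9, -23.6, 14.2]
ee_rot: [0.991, 0.136, 0.0, 0.0]
contact_force: [-4.7, 0.7, 13.4]
finger_gap: -0.3
```

Call:
play_rows --steps '[[[0,0,0],[0,0,3],0],[[0,0,0],[0,0,15],0],[[0,0,0],[0,0,40],0],[[0,0,0],[0,0,50],0],[[0,0,0],[-25,-55,30],0],[[0,0,0],[-25,-55,0],0],[[0,0,0],[-25,-55,0],0],[[0,0,0],[-25,-55,0],0]]'

```text
time_s: 11.4
eef_pos: [405.4, -241.3, 148.9]
ee_rot: [0.991, 0.137, 0.001, 0.0]
contact_force: [0.8, -0.6, -1.0]
finger_gap: 0.1
```

Call:
play_rows --steps '[[[0,0,0],[-20,-55,0],0],[[0,0,0],[-20,-55,0],0],[[0,0,0],[0,0,0],0],[[0,0,0],[0,0,0],0]]'

```text
time_s: 11.9
eef_pos: [365.5, -349.2, 148.3]
ee_rot: [0.991, 0.136, -0.0, -0.001]
contact_force: [-0.3, 0.3, -0.3]
finger_gap: -0.2
```

```bash
python3 - <<'E'
from h import *
for n,(x0,y0,x1,y1) in(("top",(190,145,295,250)),("scene",(225,150,330,245))):
    im=eyes.capture(n)[y0:y1,x0:x1]; hsv=cv2.cvtColor(im,cv2.COLOR_RGB2HSV)
    for nm,m in(("disc",cv2.inRange(hsv,(0,0,150),(180,70,255))),("tab",cv2.inRange(hsv,(22,120,150),(35,255,255)))):
        k,l,st,ce=cv2.connectedComponentsWithStats(m)
        for i in range(1,k):
            if st[i,4]>8: print(n,nm,st[i,4],(ce[i]+[x0,y0]).round(1))
    cv2.imwrite(f"pics/{n}5.png",cv2.resize(im[:,:,::-1],None,fx=5.5,fy=5.5,interpolation=cv2.INTER_CUBIC))
E
```

```text
top disc 220 [286.2 179.9]
top disc 36 [257.9 164.2]
top disc 14 [260.2 171.8]
top disc 36 [208.6 178.3]
top disc 12 [211.8 185.6]
top disc 39 [268.5 200.3]
top disc 20 [270.5 207.5]
top disc 39 [218.2 214.8]
top disc 18 [221.3 221.4]
top tab 65 [261.4 177.6]
top tab 63 [212.2 191.9]
top tab 86 [272.  214.8]
top tab 73 [221.9 228.1]
scene disc 22 [299.4 182.3]
scene disc 22 [249.9 190. ]
scene disc 171 [230.  213.1]
scene disc 24 [309.9 212.2]
scene disc 26 [257.7 221.2]
scene tab 47 [295.3 173.4]
scene tab 32 [246.8 182.2]
scene tab 59 [305.6 202.5]
scene tab 60 [254.8 211. ]
```

View pics/top5.png

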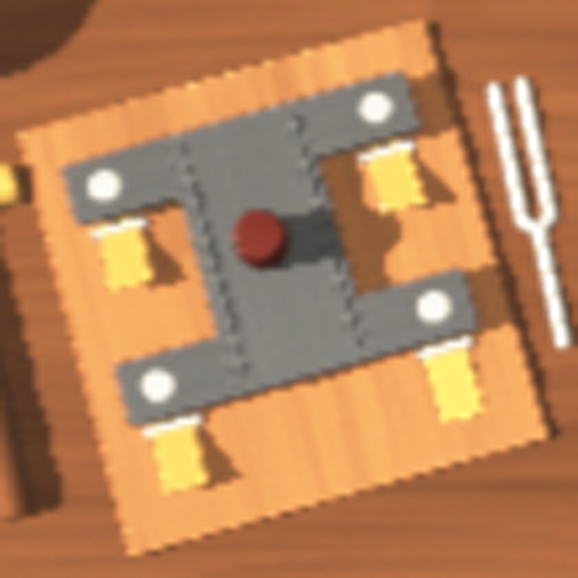

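View pics/scene5.png

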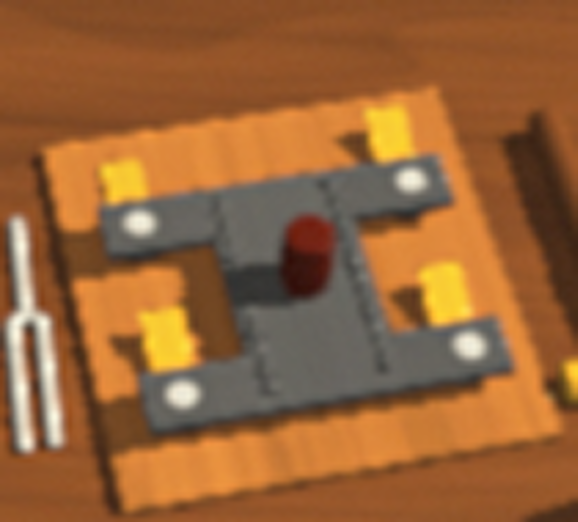

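Tab 2 (top crop (453,380)) lies flat and no longer casts a shadow. The other three tabs still cast shadows, and the discs and the block are unmoved. Handing the job in.

```bash
python3 -c "
from plant import job_done
print(job_done())"
```

```text
the job is handed in; nothing more can be done
None
```

I found the rocking corner, let it spring back and pressed its shim tab flat, then handed the job in at about 12 s of the 58 s allowed. The hand-in gives no verdict.

- **Rocking corner:** It is corner_2 (nearer the robot, right). It sank from 36 mm to 32 mm as the force rose to about 8 N, then stopped firmly at about 12 N. I did not press the other three corners, because this matched the described dip.
- **Release:** After I let go, all four discs were back at their starting pixels and tab_2 was still raised.
- **Shim:** I pressed tab_2 down to its firm stop, with the fingertip at 14.2 mm and 13 N. While the tab was turning, the force read only about 1 to 3 N at the pauses, less than the 4 to 6 N expected. The pictures showed the tab following the finger.
- **Last checks:** Both cameras show tab_2 flat, with its shadow gone. The other three tabs are still raised, the plate and block are unmoved, and the robot is clear of everything. No check failed.

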